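# Pin and bolt the cover of a seed mill

## Robot

A 6-joint arm with a two-finger parallel gripper is mounted at the origin on the work surface. World frame = base frame: x ahead of the robot, y to its left, z up, the work surface at z = 0. Lengths are in m, angles in rad, forces in N, time in s.
With the tool pointing down it reaches from about 0.35 to 0.725 m from the base axis. Payload 4.3 kg.
Tool frame: the origin (TCP) lies at the very end of the fingers, on their centre line; the grasp point (between the pads) lies 19 mm behind it; z points along the fingers, y is the direction in which the jaws open and shut (so a half turn about z gives the same grasp; the last joint's range is limited). The gripper opens to 85 mm and grips with 20 to 120 N. Pads are 22 mm wide; open, the fingers measure 114 mm over their backs; the gripper's body (76 mm by 85 mm) begins 54 mm behind the grasp point. The pads swing forward as they close: fully open they stand 13 mm farther back than shut.
Start: joints at [1.184, 0.377, 0.081, 1.274, 0, 1.46], TCP at [0.157, 0.553, 0.231] pointing down, gripper open.
Joint ranges: [-2.72, 2.72], [-0.84, 1.66], [-1.02, 1.22], [-1.77, 2.12], [-1.37, 1.28], [-3.14, 3.14]. Speed limits (rad/s): [2.57, 2.57, 3.14, 3.14, 3.14, 3.14].

## Interface

Orientations are given as a rotation vector (axis times angle).
In Python, from workcell import bot gives the robot as it stands.
- The arm moves only by the tool move_arm, never from a script. Its argument "moves" is a list of rows, each a list of 6 numbers: the shift along the world's x, y, z in m, then the turn, a rotation vector about the world's x, y, z in rad. In form: [[tx, ty, tz, wx, wy, wz], ...]. A call has 1 to 20 rows; each row is the pose to reach, as a shift and turn from the pose measured when the call began; what a row does not reach only later rows make up. A row lasts 1/8 s, in which the tool goes at most 62.5 mm and 10.7 degrees, less where a joint would pass 70% of its speed; a pose out of reach is approached as far as the arm can. A call with a gripper value outside its range is refused whole. "claw" is the finger opening in m, from 0 to 0.0854, set as the call begins (left out, the last holds). The fingers move at their own pace and stop on an object; "grip_force" is the grip in N (left out, the last holds). Time passes only in rows, so rows that repeat a pose let the fingers close. It gives the time, the measured TCP pose, the force and the opening at its end, in the units of the state.
- bot.observe(): the state, without advancing time (a new reading comes with each control period).
- bot.capture(name): name is "scene" or "top"; returns the picture (420x560x3 uint8, red, green, blue); there is no depth.
- bot.camera_model(name): a dict with "fov_y" (degrees; the focal length in pixels is half the picture's height over the tangent of half this angle, whatever the lens; pixels are square), "cx", "cy" (the principal point, pixels), "dist" ([k1, k2, p1, p2, k3] as OpenCV has them; the pictures are not rectified), "world_to_cam" (4x4, takes a point from world to camera coordinates). Camera axes: x right, y down, z forward; pixel columns grow to the right and rows downward; lengths in m; the calibration is good to about 2 mm. A picture is of the moment at which its call begins. camera_model takes no time and is no camera call.
- bot.hand_in(): hands the job in, once; it reports no verdict.
The state is a dict: "t": time; "q": joint angles; "joint_vel": joint speeds; "tau": joint torques, N m; "position": TCP position; "tool_rot": TCP orientation; "wrist_force": force on the tool from outside, world axes, zero at the start; "wrist_torque": the same for the moment, N m; "opening": opening from 0.0 (shut) to 1.0 (fully open).
Only numpy, scipy, OpenCV 4.12 (cv2) and the standard library are available. Lean on these libraries where they do the work, as an engineer would, in place of code of your own. Each camera call takes 0.05 s, during which the arm holds its last target. There are 200 camera calls.

## Task

The steel cover of the small cream seed mill hangs on one bolt and has swung out of line. Push the red-handled drift pin fully home through the cover's red-ringed hole into the mill, so that the pin, not the gripper, draws the cover into line; then drop the black-knobbed bolt fully home in the other, plain hole. Leave both standing there.

Things in the scene. Friction and masses are not known exactly. Their poses are not given: they have to be found in the camera images.
- drift_pin: Red-handled steel drift pin upright in a pale wooden block (75 mm high; 3 holes in a row, 85 mm apart; hole varies; blue tool not needed). Origin: axis, underside of its 44 mm wide collar, which rests on the block; z up; x starts along the row. Shank 62 mm below origin: 26 mm wide, last 36 mm tapering to a 6 mm tip. Handle 24 mm wide, 5 to 65 mm above origin (grip at 42). 0.28 kg.
- knob_bolt: Steel bolt with a black fluted round knob, upright in another hole of the same block. Origin: on its axis at the underside of its 40 mm wide collar, which rests on the block; z up; x starts along the row. Shank 52 mm below origin: 18 mm wide, last 22 mm tapering to a 6 mm tip. Knob 36 mm wide, 24 to 60 mm above origin (grip at 42). 0.16 kg.
- mill: Cream mill, fixed, 70 mm high, 160 x 230 mm, middle at x 50, y 85; motor at +x. Origin: on the table under the fitted bolt the cover turns on; z up. Through holes: pin hole 30 mm wide at x 0, y 170; bolt hole 24 mm wide at x 100, y 85. Steel cover on top, 10 mm thick, same holes, the pin's ringed red. Seated pin or bolt: collar on the cover, origin 80 mm above the table.
- cover (a joint): Cover's angle (rad) about the fitted bolt (mill's origin): 0 = its holes over the housing's, positive anticlockwise from above. Starts at 0.055 to 0.075: pin holes 9 to 13 mm apart. Turns stiffly (2 to 3 N at the pin hole) and stays put. Dip the pin's tip 7 mm into the cover's hole, nearer the housing hole's side, move it sideways over the housing's hole, then push down.
Things that resemble listed ones, but are neither listed nor needed, are in the scene too. Leave any turquoise look-alike of the knob_bolt alone.

How it is judged:
On the way, in this order (a step that is already met when the one before it is completed fails the run):
1. the drift pin is fully home in the pin hole and the cover is in line (x of drift_pin in the frame of mill between -0.01 and 0.01 m and y of drift_pin in the frame of mill between 0.16 and 0.18 m and z of drift_pin in the frame of mill between 0.074 and 0.085 m and angle between drift_pin's own z axis and vertical below 0.12 rad and value of joint cover between -0.04 and 0.04 rad), for 0.2 s.
2. the black-knobbed bolt is fully home in the bolt hole (x of knob_bolt in the frame of mill between 0.09 and 0.11 m and y of knob_bolt in the frame of mill between 0.075 and 0.095 m and z of knob_bolt in the frame of mill between 0.074 and 0.085 m and angle between knob_bolt's own z axis and vertical below 0.12 rad), for 0.2 s.
At the end, for the whole second after the job is handed in: The drift pin stands in the pin hole and the bolt in the bolt hole, each within 10 mm of the hole's centre in the mill's x and y, its collar's underside 74 to 85 mm above the table (80 is home), leaning less than 0.12 rad; the cover is within 0.04 rad of in line; both are at rest (all of step 1 and all of step 2 and linear speed of each of drift_pin, knob_bolt below 0.02 m/s); the robot touches nothing.
It fails at once if the gripper's fingers push on the cover (over 5 N) (contact force between the fingers and cover above 5 N).
It also fails if it takes over 61 s, if anything falls off the work surface, if the arm or the gripper's body presses on something with over 40 N, if the wrist force passes 120 N, or if a joint passes its speed limit or range.

## Working session

There is one attempt and no reset: what is moved stays moved. The work goes in short steps, Python scripts to look and compute and a tool call to move; the robot and the scene stay as the last step left them, time stands still between calls to the robot, and variables do not carry over. Pictures are saved under pics/ and viewed, about 8 in all and at most 12, crops included, and the job is handed in when it is done.

Besides the shell and the picture viewer there is one more tool, called after "Request:" as a command line: name --pt "numbers of a row" for each row, then --argument value for the rest. move_arm: Moves the arm, as the interface text tells. Its arguments: {"type":"object","properties":{"moves":{"type":"array","items":{"type":"array","items":{"type":"number"}}},"claw":{"type":"number"},"grip_force":{"type":"number"}},"required":["moves"]}

```bash
mkdir -p pics; cat > h.py <<'E'
import numpy as np, cv2
from workcell import bot
def K(m):
    f=210/np.tan(np.radians(m["fov_y"])/2); return np.array([[f,0,m["cx"]],[0,f,m["cy"]],[0,0,1.]])
def ray(name,px,z):
    m=bot.camera_model(name); p=cv2.undistortPoints(np.array([[px]],float),K(m),np.array(m["dist"],float))[0,0]
    T=np.array(m["world_to_cam"]); R,t=T[:3,:3],T[:3,3]; c=-R.T@t; d=R.T@np.array([p[0],p[1],1]); return c+d*(z-c[2])/d[2]
def proj(name,P):
    m=bot.camera_model(name);T=np.array(m["world_to_cam"])
    return cv2.projectPoints(np.array(P,float).reshape(-1,3),cv2.Rodrigues(T[:3,:3])[0],T[:3,3],K(m),np.array(m["dist"],float))[0][:,0]
def save(name,f,crop=None,s=1):
    im=bot.capture(name)[:,:,::-1]
    cv2.imwrite('pics/full_'+f,im)
    if crop: x0,y0,x1,y1=crop; im=im[y0:y1,x0:x1]
    cv2.imwrite('pics/'+f,cv2.resize(im,None,fx=s,fy=s,interpolation=cv2.INTER_CUBIC))
E
python3 - <<'E'
from h import *
save('top','a.png',None,1.4);save('scene','b.png',None,1.4)
o=bot.observe();print({k:np.round(v,3) for k,v in o.items()})
for n in('top','scene'):
    m=bot.camera_model(n);T=np.array(m["world_to_cam"]);print(n,m["fov_y"],m["dist"],-T[:3,:3].T@T[:3,3])
E
```

```text
{'t': np.float64(0.1), 'q': array([1.184, 0.378, 0.08 , 1.274, 0.   , 1.461]), 'joint_vel': array([ 0.001, -0.004,  0.003, -0.   ,  0.001,  0.002]), 'tau': array([ 1.0000e-03, -4.6469e+01,  2.7058e+01,  1.2000e-02, -0.0000e+00,
       -0.0000e+00]), 'position': array([0.157, 0.553, 0.23 ]), 'tool_rot': array([-4.330e-01, -3.111e+00,  3.000e-03]), 'wrist_force': array([-0.535,  0.039, -0.64 ]), 'wrist_torque': array([ 0.031, -0.067,  0.009]), 'opening': np.float64(0.998)}
top 50.54153184734144 [-0.11862092  0.          0.          0.          0.        ] [0.43089949 0.01082864 0.87500115]
scene 48.95901583592992 [-0.03125054  0.          0.          0.          0.        ] [ 1.03381295 -0.50890665  0.54578414]
```

View pics/a.png

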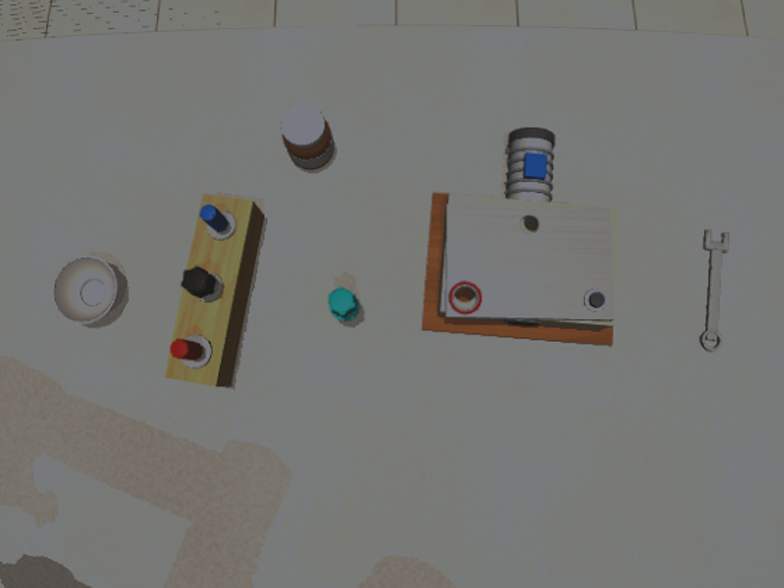

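View pics/b.png

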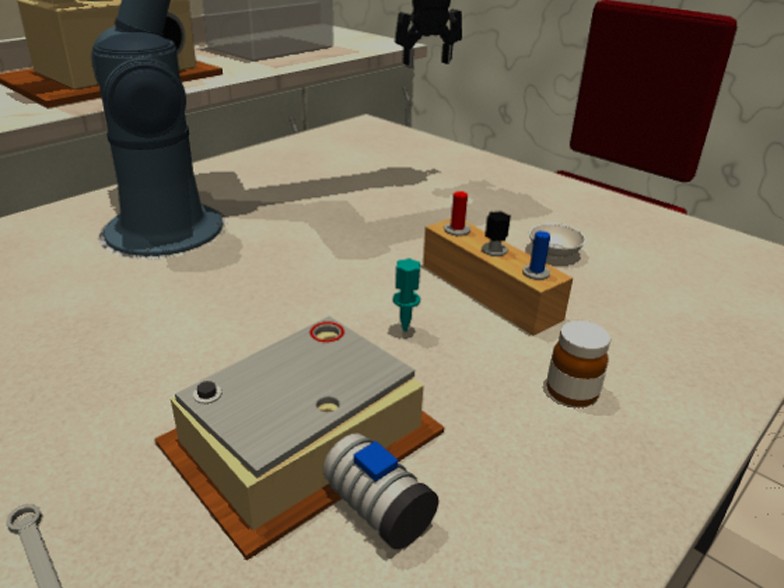

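The top view (at 1.4x) shows the red pin at (180,348), black knob at (198,280), red ring at (465,296), plain hole at (530,223) and pivot bolt at (596,299). I'll enlarge the rack and mill.

```bash
python3 - <<'E'
import cv2,numpy as np
im=cv2.imread('pics/full_a.png')
a=cv2.resize(im[135:280,115:195],None,fx=4,fy=4,interpolation=cv2.INTER_CUBIC)
b=cv2.resize(im[130:250,295:445],None,fx=3.2,fy=3.2,interpolation=cv2.INTER_CUBIC)
c=np.zeros((600,800,3),np.uint8);c[:580,:320]=a;c[:384,320:800]=b
cv2.imwrite('pics/c.png',np.clip(c*1.5,0,255).astype(np.uint8))
E
```

```text
(no output)
```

View pics/c.png

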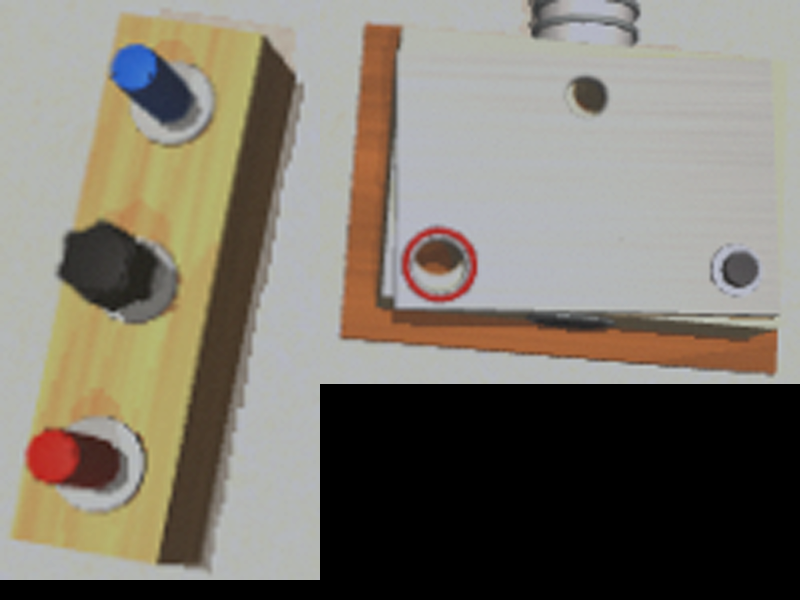

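```bash
python3 - <<'E'
from h import *
A=lambda u,v:(115+u/4,135+v/4); B=lambda u,v:(295+(u-320)/3.2,130+v/3.2)
r=lambda p,z:ray('top',p,z)[:2]
print('red top',r(A(53,455),.14),'collar',r(A(100,464),.08))
print('blk top',r(A(95,255),.135),'collar', r(A(137,281),.08))
print('blue top',r(A(134,68),.14),'collar',r(A(173,103),.08))
ring=r(B(440,264),.08);bh=r(B(587,96),.08);pv=r(B(736,270),.083)
print('ring',ring,'bh',bh,'pv',pv,np.linalg.norm(ring-pv),np.linalg.norm(bh-pv),np.linalg.norm(bh-ring))
d=ring-pv; print('cover yaw',np.arctan2(-d[0],d[1]))
e=bh-pv; print('cover yaw bh',np.arctan2(e[1],e[0])-np.arctan2(85,100))
for z in(.0,.01):
  p=[r(B(*q),z) for q in((365,24),(342,338),(776,373))];print(z,p)
  d=p[1]-p[2];print('board yaw',np.arctan2(-d[0],d[1]));d=p[0]-p[1];print(np.arctan2(d[1],d[0]))
E
```

```text
red top [0.4730175  0.26878386] collar [0.47254329 0.26783201]
blk top [0.55871749 0.25634451] collar [0.55609634 0.25428128]
blue top [0.63981099 0.24194267] collar [0.63981852 0.24135322]
ring [ 0.54219764 -0.07978873] bh [ 0.64006324 -0.1672898 ] pv [ 0.53779834 -0.24856839] 0.16883698562525637 0.13063046348500856 0.1312787603126609
cover yaw -0.026059423015607208
cover yaw bh -0.032941190394705444
0.0 [array([ 0.70849931, -0.04418667]), array([ 0.50752475, -0.02756496]), array([ 0.4841823, -0.2981554])]
board yaw -0.08605185602554528
-0.08251771705597374
0.01 [array([ 0.70532675, -0.04355792]), array([ 0.50664903, -0.02712618]), array([ 0.48357335, -0.29462416])]
board yaw -0.08605185602554526
-0.0825177170559737
```

Request:
move_arm --pt "0.316 -0.285 -0.02 0 0 0.12" --pt "0.316 -0.285 -0.02 0 0 0.12" --pt "0.316 -0.285 -0.02 0 0 0.12" --pt "0.316 -0.285 -0.02 0 0 0.12" --pt "0.316 -0.285 -0.02 0 0 0.12" --pt "0.316 -0.285 -0.02 0 0 0.12" --pt "0.316 -0.285 -0.02 0 0 0.12" --pt "0.316 -0.285 -0.02 0 0 0.12" --pt "0.316 -0.285 -0.02 0 0 0.12" --pt "0.316 -0.285 -0.02 0 0 0.12" --pt "0.316 -0.285 -0.02 0 0 0.12" --pt "0.316 -0.285 -0.02 0 0 0.12" --claw 0.0854 --grip_force 80

```text
t: 1.6
position: [0.4724, 0.2682, 0.2106]
tool_rot: [-0.244, -3.132, 0.003]
wrist_force: [-0.1, -0.7, 0.1]
opening: 1.004
```

Request:
move_arm --pt "0 0 -0.05 0 0 0" --pt "0 0 -0.09 0 0 0" --pt "0 0 -0.112 0 0 0" --pt "0 0 -0.112 0 0 0" --pt "0 0 -0.112 0 0 0" --pt "0 0 -0.112 0 0 0"

```text
t: 2.35
position: [0.4736, 0.2688, 0.1001]
tool_rot: [0.243, 3.13, -0.001]
wrist_force: [-0.0, -0.1, 0.3]
opening: 1.002
```

```bash
python3 - <<'E'
from h import *
m=bot.capture('scene')[:,:,::-1]; cv2.imwrite('pics/d.png',cv2.resize(m[90:250,260:440],None,fx=3.5,fy=3.5))
o=bot.observe();print(o['position'],o['wrist_force'])
E
```

```text
[0.47348586 0.26870327 0.09999101] [ 0.20992473 -0.4493065  -0.31298369]
```

View pics/d.png

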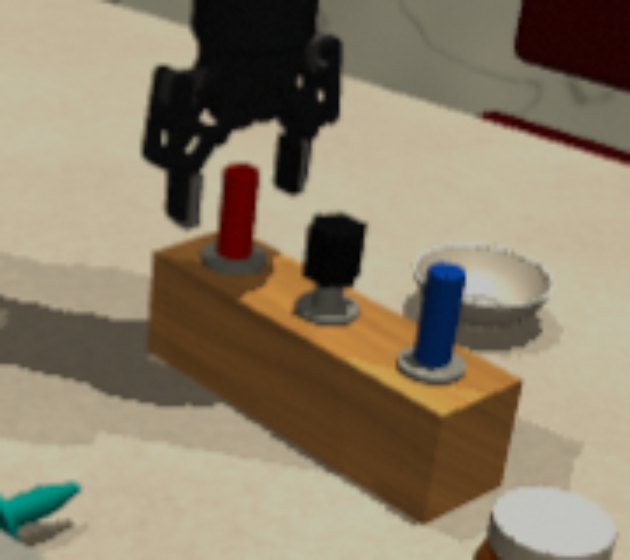

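The fingers straddle the red handle at (238,210); the turquoise look-alike has toppled over by itself at (30,505). Closing.

Request:
move_arm --pt "0 0 -0.002 0 0 0" --pt "0 0 -0.002 0 0 0" --pt "0 0 -0.002 0 0 0" --pt "0 0 -0.002 0 0 0" --pt "0 0 -0.002 0 0 0" --pt "0 0 -0.002 0 0 0" --pt "0 0 -0.002 0 0 0" --pt "0 0 -0.002 0 0 0" --claw 0.0 --grip_force 90

```text
t: 3.4
position: [0.4737, 0.2689, 0.0983]
tool_rot: [0.243, 3.13, 0.0]
wrist_force: [0.1, 0.0, 4.0]
opening: 0.261
```

Request:
move_arm --pt "0 0 0.03 0 0 0" --pt "0 0 0.08 0 0 0" --pt "0 0 0.13 0 0 0" --pt "0 0 0.14 0 0 0" --pt "0 0 0.14 0 0 0"

```text
t: 4.03
position: [0.4735, 0.2687, 0.2373]
tool_rot: [0.244, 3.13, -0.001]
wrist_force: [0.1, -0.0, -4.1]
opening: 0.26
```

Request:
move_arm --pt "0.008 -0.035 0 0 0 -0.15" --pt "0.016 -0.07 0 0 0 -0.3" --pt "0.024 -0.105 0 0 0 -0.45" --pt "0.032 -0.14 0 0 0 -0.6" --pt "0.04 -0.175 0 0 0 -0.75" --pt "0.048 -0.21 0 0 0 -0.9" --pt "0.056 -0.245 0 0 0 -1.05" --pt "0.064 -0.28 0 0 0 -1.2" --pt "0.07 -0.315 0 0 0 -1.35" --pt "0.075 -0.348 0 0 0 -1.5" --pt "0.075 -0.348 0 0 0 -1.5" --pt "0.075 -0.348 -0.03 0 0 -1.5" --pt "0.075 -0.348 -0.05 0 0 -1.5" --pt "0.075 -0.348 -0.05 0 0 -1.5" --pt "0.075 -0.348 -0.05 0 0 -1.5"

```text
t: 5.9
position: [0.5481, -0.0787, 0.187]
tool_rot: [-2.312, -2.127, 0.004]
wrist_force: [-0.4, 0.0, -1.4]
opening: 0.261
```

```bash
python3 - <<'E'
from h import *
a=bot.capture('scene')[:,:,::-1]; b=bot.capture('top')[:,:,::-1]
a=cv2.resize(a[150:350,110:310],None,fx=2.6,fy=2.6,interpolation=cv2.INTER_CUBIC)
cv2.imwrite('pics/full_e.png',b);b=cv2.resize(b[130:250,295:395],None,fx=2.7,fy=2.7,interpolation=cv2.INTER_CUBIC)
c=np.zeros((520,800,3),np.uint8);c[:520,:520]=a;c[:324,520:790]=b
cv2.imwrite('pics/e.png',np.clip(c*1.4,0,255).astype(np.uint8))
o=bot.observe();print(o['position'],o['tool_rot'],o['q'])
# predicted tip pixel in scene, crop coords, and expected ring centre
p=o['position'];t=p-[0,0,.0853]
A=lambda q:(q-[110,150])*2.6
print('tip z',t[2],'tip px',A(proj('scene',t)),'ring c',A(proj('scene',[.5424,-.0795,.08])),'house hole',A(proj('scene',[.5527,-.0795,.07])),'pv',A(proj('scene',[.538,-.249,.085])),'bh',A(proj('scene',[.6405,-.1673,.08])))
E
```

```text
[ 0.54900387 -0.07914457  0.18801743] [ 2.31129877e+00  2.12492202e+00 -1.62460883e-03] [-0.25646009  0.35029169 -0.07111059  1.14831825 -0.00192093  1.39831083]
tip z 0.10271743235279561 tip px [[324.81299535 200.96178053]] ring c [[318.35282531 225.36869156]] house hole [[329.08996824 244.11382302]] pv [[ 94.8046896  334.22456576]] bh [[319.18512272 359.30362168]]
```

View pics/e.png

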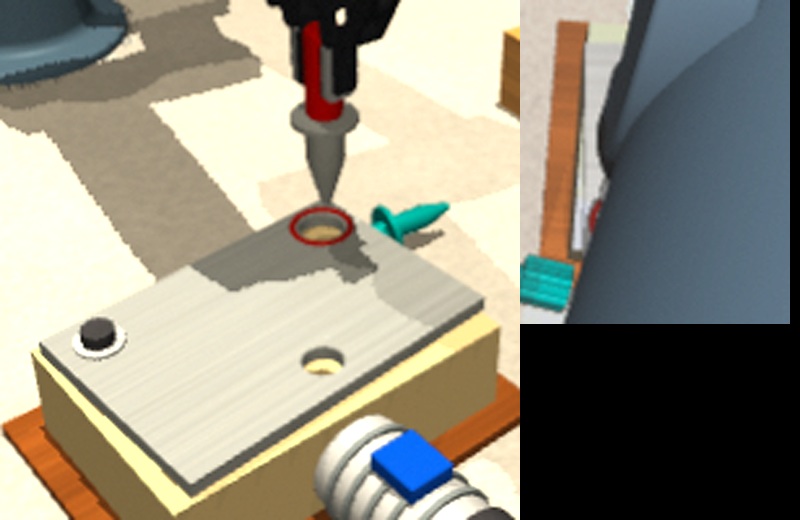

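The tip, at (325,204), is over the hole's housing side; the ring centre is at (321,227), which agrees with the projection to within ~1 image pixel. I'll dip 7 mm, then move sideways.

Request:
move_arm --pt "0 0 -0.015 0 0 0" --pt "0 0 -0.025 0 0 0" --pt "0 0 -0.029 0 0 0" --pt "0 0 -0.029 0 0 0" --pt "0.002 0 -0.029 0 0 0" --pt "0.004 0 -0.029 0 0 0" --pt "0.005 0 -0.029 0 0 0" --pt "0.005 0 -0.029 0 0 0" --pt "0.005 0 -0.029 0 0 0"

```text
t: 7.12
position: [0.5537, -0.0792, 0.1591]
tool_rot: [2.312, 2.125, -0.002]
wrist_force: [-2.0, -0.0, -1.3]
opening: 0.258
```

Request:
move_arm --pt "-0.0005 0 -0.006 0 0 0" --pt "-0.0005 0 -0.012 0 0 0" --pt "-0.0005 0 -0.018 0 0 0" --pt "-0.0005 0 -0.018 0 0 0"

```text
t: 7.62
position: [0.5528, -0.079, 0.14]
tool_rot: [2.312, 2.126, -0.003]
wrist_force: [-1.1, 0.7, -2.8]
opening: 0.256
```

Request:
move_arm --pt "0 0 -0.006 0 0 0" --pt "0 0 -0.012 0 0 0" --pt "0 0 -0.018 0 0 0" --pt "0 0 -0.018 0 0 0"

```text
t: 8.12
position: [0.5526, -0.0788, 0.1212]
tool_rot: [-2.312, -2.126, 0.004]
wrist_force: [-1.5, 0.2, -3.7]
opening: 0.259
```

Request:
move_arm --pt "0 0 -0.006 0 0 0" --pt "0 0 -0.012 0 0 0" --pt "0 0 -0.017 0 0 0" --pt "0 0 -0.019 0 0 0" --pt "0 0 -0.019 0 0 0"

```text
t: 8.75
position: [0.5534, -0.0789, 0.1033]
tool_rot: [2.312, 2.126, -0.001]
wrist_force: [-0.9, 1.1, 3.4]
opening: 0.258
```

Request:
move_arm --pt "0 0 -0.001 0 0 0" --pt "0 0 -0.001 0 0 0" --pt "0 0 -0.001 0 0 0" --pt "0 0 -0.001 0 0 0" --pt "0 0 0.02 0 0 0" --pt "0 0 0.06 0 0 0" --pt "0 0 0.11 0 0 0" --pt "0 0 0.13 0 0 0" --pt "0 0.05 0.13 0 0 0.15" --pt "0 0.1 0.13 0 0 0.3" --pt "0 0.15 0.13 0 0 0.45" --pt "0 0.2 0.13 0 0 0.6" --pt "0 0.25 0.13 0 0 0.75" --pt "0 0.3 0.13 0 0 0.9" --pt "0 0.334 0.13 0 0 1.05" --pt "0.003 0.334 0.13 0 0 1.2" --pt "0.003 0.334 0.12 0 0 1.35" --pt "0.003 0.334 0.1 0 0 1.5" --pt "0.003 0.334 0.1 0 0 1.5" --pt "0.003 0.334 0.1 0 0 1.5" --claw 0.08

```text
t: 11.25
position: [0.5565, 0.2551, 0.2037]
tool_rot: [0.246, 3.13, 0.0]
wrist_force: [-0.5, 0.2, 1.2]
opening: 0.934
```

```bash
python3 - <<'E'
from h import *
a=bot.capture('scene')[:,:,::-1]; b=bot.capture('top')[:,:,::-1]
cv2.imwrite('pics/full_f.png',b)
a=cv2.resize(a[110:350,110:410],None,fx=1.6,fy=1.6,interpolation=cv2.INTER_CUBIC)
b=cv2.resize(b[130:250,295:445],None,fx=2.1,fy=2.1,interpolation=cv2.INTER_CUBIC)
c=np.zeros((384,800,3),np.uint8);c[:384,:480]=a;c[:252,480:795]=b
cv2.imwrite('pics/f.png',np.clip(c*1.4,0,255).astype(np.uint8))
o=bot.observe();print(o['position'],o['tool_rot'],o['q'],o['opening'])
E
```

```text
[0.55688114 0.25523117 0.20421251] [2.44700113e-01 3.12918867e+00 1.01426661e-03] [ 3.26505051e-01  4.60420977e-01  1.37554359e-01  1.24505472e+00
 -5.27924102e-04  4.82585098e-01] 0.9372994490045092
```

View pics/f.png

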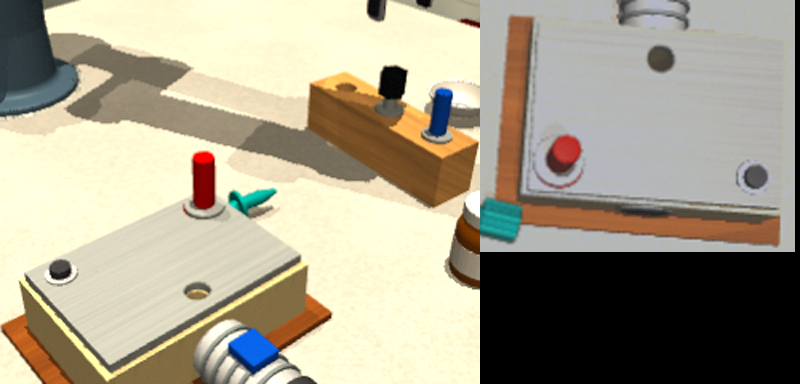

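The pin stands home with its collar flush at (203,207), and the cover edges are parallel with the housing. The bolt hole is now at (661,59) in the right panel.

```bash
python3 - <<'E'
from h import *
B=lambda u,v:(295+(u-480)/2.1,130+v/2.1)
r=lambda p,z:ray('top',p,z)[:2]
print('bh',r(B(661,59),.08),'pv',r(B(753,177),.083),'pin top',r(B(566,149),.145),'collar',r(B(559,160),.085))
im=cv2.imread('pics/full_f.png')[145:172,365:397].astype(int).sum(2); w=np.clip(im.max()*0.62-im,0,None)
ys,xs=np.nonzero(im<im.max()*0.62);u,v=xs.mean()+365,ys.mean()+145;print(len(xs),u,v,r((u,v),.08))
E
```

```text
bh [ 0.64372193 -0.17260521] pv [ 0.53796214 -0.2485769 ] pin top [ 0.55250892 -0.07853612] collar [ 0.55295998 -0.0796596 ]
122 380.58196721311475 157.5655737704918 [ 0.64473197 -0.17150723]
```

Request:
move_arm --pt "0 0 -0.05 0 0 0" --pt "0 0 -0.09 0 0 0" --pt "0 0 -0.106 0 0 0" --pt "0 0 -0.106 0 0 0" --pt "0 0 -0.106 0 0 0"

```text
t: 11.98
position: [0.5584, 0.2557, 0.1002]
tool_rot: [0.245, 3.126, 0.003]
wrist_force: [0.2, 0.5, 0.4]
opening: 0.935
```

Request:
move_arm --pt "0 0 0 0 0 0" --pt "0 0 0 0 0 0" --pt "0 0 0 0 0 0" --pt "0 0 0 0 0 0" --pt "0 0 0 0 0 0" --pt "0 0 0 0 0 0" --pt "0 0 0 0 0 0" --claw 0.0 --grip_force 60

```text
t: 12.85
position: [0.559, 0.256, 0.1013]
tool_rot: [0.245, 3.124, 0.004]
wrist_force: [-0.7, 0.8, 5.6]
opening: 0.357
```

Request:
move_arm --pt "0 0 0.04 0 0 0" --pt "0 0 0.09 0 0 0" --pt "0 0 0.137 0 0 0" --pt "0.01 -0.05 0.137 0 0 0" --pt "0.02 -0.1 0.137 0 0 0" --pt "0.03 -0.15 0.137 0 0 0" --pt "0.04 -0.2 0.137 0 0 0" --pt "0.05 -0.25 0.137 0 0 0" --pt "0.06 -0.3 0.137 0 0 0" --pt "0.07 -0.35 0.137 0 0 0" --pt "0.08 -0.4 0.137 0 0 0" --pt "0.0865 -0.428 0.137 0 0 0" --pt "0.0865 -0.428 0.11 0 0 0" --pt "0.0865 -0.428 0.085 0 0 0" --pt "0.0865 -0.428 0.085 0 0 0" --pt "0.0865 -0.428 0.085 0 0 0"

```text
t: 14.85
position: [0.6456, -0.1719, 0.1867]
tool_rot: [0.244, 3.124, 0.004]
wrist_force: [-0.9, 0.4, -1.2]
opening: 0.357
```

```bash
python3 - <<'E'
from h import *
a=bot.capture('scene')[:,:,::-1]
cv2.imwrite('pics/g.png',np.clip(cv2.resize(a[170:330,150:310],None,fx=3.7,fy=3.7,interpolation=cv2.INTER_CUBIC)*1.4,0,255).astype(np.uint8))
o=bot.observe();p=o['position'];print(p,o['tool_rot'],o['q'],o['opening'])
A=lambda q:(q-[150,170])*3.7
R=cv2.Rodrigues(o['tool_rot'])[0];print('toolz',R[:,2])
print('tip',A(proj('scene',p-[0,0,.078])),A(proj('scene',p-[0.003,0,.078])),'hole',A(proj('scene',[.6445,-.1724,.08])),'pin collar',A(proj('scene',[.553,-.079,.085])),'pv',A(proj('scene',[.538,-.249,.085])))
E
```

```text
[ 0.6460543  -0.17204744  0.18742682] [0.24415934 3.12302391 0.00351467] [-0.35725618  0.58143251  0.29251352  1.27380871  0.00464778 -0.20119399] 0.3550422455261564
toolz [ 0.00918435  0.00153273 -0.99995665]
tip [[305.10517343 392.87979588]] [[299.94241167 389.2904331 ]] hole [[303.44778299 448.22378413]] pin collar [[321.01318487 247.0301256 ]] pv [[-13.08563403 401.62726667]]
```

View pics/g.png

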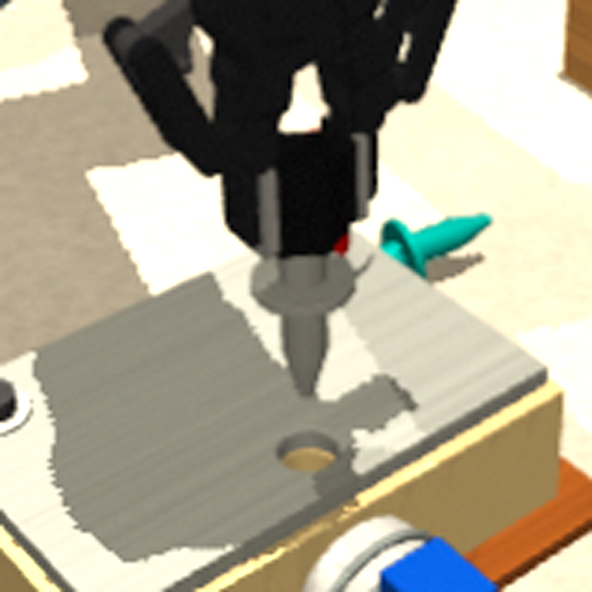

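The tip is at (307,397) over the hole at (309,453), aligned to within ~1 mm. Lowering it in.

Request:
move_arm --pt "0 0 -0.015 0 0 0" --pt "0 0 -0.028 0 0 0" --pt "0 0 -0.036 0 0 0" --pt "0 0 -0.044 0 0 0" --pt "0 0 -0.05 0 0 0" --pt "0 0 -0.05 0 0 0"

```text
t: 15.65
position: [0.6457, -0.1719, 0.1368]
tool_rot: [0.244, 3.124, 0.004]
wrist_force: [-0.3, 0.4, -0.0]
opening: 0.36
```

Request:
move_arm --pt "0 0 -0.007 0 0 0" --pt "0 0 -0.014 0 0 0" --pt "0 0 -0.02 0 0 0" --pt "0 0 -0.026 0 0 0" --pt "0 0 -0.03 0 0 0" --pt "0 0 -0.031 0 0 0" --pt "0 0 -0.031 0 0 0"

```text
t: 16.52
position: [0.6458, -0.1719, 0.1063]
tool_rot: [0.244, 3.123, 0.004]
wrist_force: [-1.4, 1.0, 1.8]
opening: 0.359
```

Request:
move_arm --pt "0 0 0 0 0 0" --pt "0 0 0 0 0 0" --pt "0 0 0 0 0 0" --pt "0 0 0 0 0 0" --pt "0 0 0 0 0 0" --pt "0 0 0.02 0 0 0" --pt "0 0 0.06 0 0 0" --pt "0 0 0.11 0 0 0" --pt "0 0 0.14 0 0 0" --pt "-0.03 0.05 0.15 0 0 0" --pt "-0.06 0.1 0.15 0 0 0" --pt "-0.08 0.15 0.15 0 0 0" --pt "-0.08 0.2 0.15 0 0 0" --pt "-0.08 0.25 0.15 0 0 0" --pt "-0.08 0.25 0.15 0 0 0" --pt "-0.08 0.25 0.15 0 0 0" --claw 0.08

```text
t: 18.52
position: [0.5658, 0.0779, 0.2563]
tool_rot: [0.243, 3.123, 0.003]
wrist_force: [0.1, -0.4, 0.5]
opening: 0.937
```

```bash
python3 - <<'E'
from h import *
a=bot.capture('scene')[:,:,::-1]; b=bot.capture('top')[:,:,::-1]
a=cv2.resize(a[180:380,110:310],None,fx=2.3,fy=2.3,interpolation=cv2.INTER_CUBIC)
b=cv2.resize(b[130:250,295:445],None,fx=2.2,fy=2.2,interpolation=cv2.INTER_CUBIC)
c=np.zeros((460,800,3),np.uint8);c[:460,:460]=a;c[:264,460:790]=b
cv2.imwrite('pics/i.png',np.clip(c*1.4,0,255).astype(np.uint8))
o=bot.observe();print(o['position'],o['opening'],o['wrist_force'])
for n,x,y in(('pin',.553,-.079),('bolt',.6445,-.1724)): 
  for z in(.08,.14): print(n,z,(proj('scene',[x,y,z])-[110,180])*2.3,(proj('top',[x,y,z])-[295,130])*2.2+[460,0])
E
```

```text
[0.56593614 0.07702412 0.25626479] 0.9338110872285555 [ 0.87080049 -0.4049675   0.46864976]
pin 0.08 [[291.66001399 136.02250345]] [[541.28668026 168.50197161]]
pin 0.14 [[290.28342855  67.959316  ]] [[549.9111316  156.53779886]]
bolt 0.08 [[280.62970294 255.62559554]] [[649.3389656  60.9144052]]
bolt 0.14 [[278.43418829 181.82953585]] [[665.89262184  41.04325697]]
```

View pics/i.png

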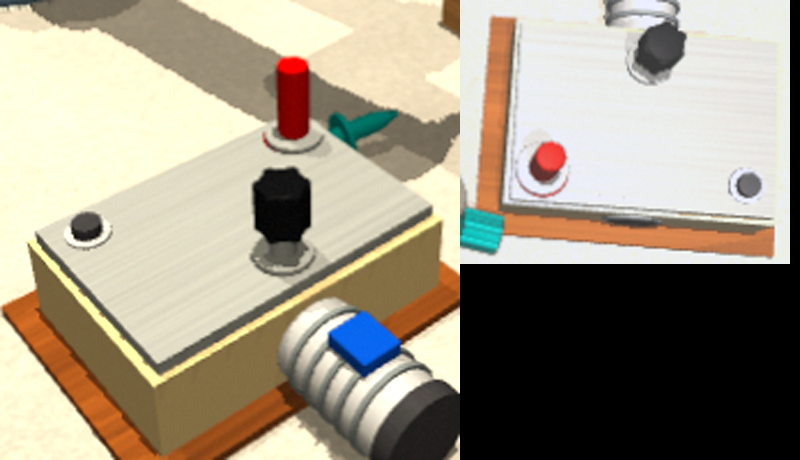

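The picture shows both collars flat on the cover: the pin's at (293,137) and the bolt's at (283,257). Both stand upright, the cover is in line and the gripper is clear. Handing in.

```bash
python3 -c "
from workcell import bot
print(bot.hand_in())"
```

```text
the job is handed in; nothing more can be done
None
```

The drift pin is pushed fully home through the red-ringed hole, and the black-knobbed bolt is fully home in the plain hole. I handed the job in at about 18.6 s; the hand-in gives no verdict.

- **Pin:** I dipped its tip about 7 mm into the cover's hole, moved it over the housing's hole and pushed down. The pin alone drew the cover into line. Wrist force stayed below about 4 N in every reading, and the fingers stayed about 20 mm above the cover by their heights.
- **Bolt:** It went in with no resistance and came to rest at the expected height.
- **Last checks:** In both camera views each collar lies flat on the cover within about 2 mm of its expected place. Pin and bolt stand upright, the cover edges run parallel to the housing, and the gripper is clear of everything.
- **Disagreements:** The two cameras differed by about 2 mm, which is within their calibration. The turquoise look-alike toppled early on while the arm was well away from it, and I left it alone.

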